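# Open the air cock so it holds and test the blow gun

## Robot

A 7-joint arm with a two-finger parallel gripper is mounted at the origin on the work surface. World frame = base frame: x ahead of the robot, y to its left, z up, the work surface at z = 0. Lengths are in m, angles in degrees, forces in N, time in s.
With the tool pointing down it reaches from about 0.35 to 0.9 m from the base axis. Payload 19.9 kg.
Tool frame: the origin (TCP) lies where the fingers leave the gripper's body, on its centre line; the fingertips stand 97 mm ahead of it and the grasp point (between the pads) lies grip_depth ahead of it (grip_depth is the distance from the TCP to the grasp point, in m); z points along the fingers, y is the line along which they close (so a half turn about z gives the same grasp; the last joint's range is limited). The gripper opens to 94 mm and grips with 3 to 60 N. Pads are 16 mm wide; open, the fingers measure 119 mm over their backs; the gripper's body (75 mm by 177 mm) begins 78 mm behind the grasp point.
Start: joints at [-72.852, 23.915, -0.59, 92.452, 0.269, 63.638, -3.037], TCP at [0.209, 0.589, 0.303] pointing down, gripper open.
Joint ranges: [-161.28, 161.28], [-22.2, 115.67], [-73.04, 71.86], [3.21, 147.25], [-68.34, 248.33], [10.77, 114.83], [-161.83, 161.83]. Speed limits (degrees/s): [108.29, 108.29, 136.94, 136.94, 172.46, 172.46, 172.46].

## Interface

Orientations are given as a 3x3 rotation matrix whose columns are the frame's x, y, z axes.
In Python, from plant import read_state, read_camera, camera_info, close_job, outline_of, grip_depth gives the robot as it stands. The module is installed in compiled form; this text tells all that it offers.
- The arm moves only by the tool step_arm, never from a script. Its argument "series" is text: rows parted by semicolons, each of 7 numbers parted by spaces: the shift along the tool's x, y, z in cm, then the turn, a rotation vector about the tool's x, y, z in units of 6 degrees (1.0 is 6 degrees), then the closure in counts, from 0 (fully open) to 255 (shut). A call has exactly 10 rows; each row is the pose to reach, as a shift and turn from the pose commanded when the call began, along the tool's axes at that moment; what a row does not reach only later rows make up. A row lasts 1/8 s, in which the tool goes at most 62.5 mm and 10.7 degrees, less where a joint would pass 70% of its speed; a pose out of reach is approached as far as the arm can. A call with a gripper value outside its range is refused whole. The fingers move at their own pace and stop on an object; the grip force is fixed at half the most. Time passes only in rows, so rows that repeat a pose let the fingers close, or fill a call up. It gives the time, the measured TCP pose, the force, the opening and the grip force at its end, in the units of the state.
- read_state(): the state, without advancing time (a new reading comes with each control period).
- read_camera(name): name is "side" or "top"; returns the picture (480x640x3 uint8, red, green, blue); there is no depth.
- camera_info(name): a dict with "intrinsics" (3x3 intrinsics, pixels), "extrinsics" (4x4, takes a point from world to camera coordinates). Camera axes: x right, y up, looking along -z (the intrinsics and any distortion apply to the point x, -y, -z); pixel columns grow to the right and rows downward; lengths in m; the calibration is good to about 2 mm. A picture is of the moment at which its call begins. camera_info takes no time and is no camera call.
- close_job(): hands the job in; it is judged then, once.
Trained networks look in the newest picture that a camera, given by its name, has taken for a name from the list of things; names that differ only in an ending like _2 or _b are one class to them, and where a whole thing is asked for, a point or a joint stands for the part that bears it (a point fixed in the world has none). Each returns a list of dicts, best first, with "score" (0 to 1); they miss things now and then, are a little off and sometimes report something else, mostly with a low value. They report only what shows in the picture. A call takes as long as a camera call.
- outline_of(query, camera): "mask" (480x640 bool, what is visible of it) and "box" ([left, top, width, height] in pixels, round what is visible of it).
The state is a dict: "clock": time; "q": joint angles; "joint_velocities": joint speeds; "tau": joint torques, N m; "position": TCP position; "orientation": TCP orientation; "contact_force": force on the tool from outside, world axes, zero at the start; "wrist_torque": the same for the moment, N m; "gripper_width": finger opening in m; "grip_force": force on a finger pad.
Only numpy, scipy, OpenCV 4.12 (cv2) and the standard library are available. Lean on these libraries where they do the work, as an engineer would, in place of code of your own. Each camera call takes 0.05 s, during which the arm holds its last target. There are 200 camera calls.

## Task

Turn on the air at the tapered plug cock: its handle springs back when let go, so press the plug firmly down into its hole while you turn the handle clockwise until its bar lines up with the tab of the setting ring, and leave it wedged there so that it stays by itself. Then test the blow gun: squeeze its trigger fully against the grip for about a second and let it spring back. Leave the jar, the parts bin and the screwdriver where they are.

Things in the scene. Friction and masses are not known exactly. Their poses are not given: they have to be found in the camera images.
- cock: Brass plug cock bolted to the bench: round body 54 mm across and 60 mm tall on a 84 mm foot, with a copper pipe on either side. It does not move. Origin on the bench at its vertical axis, z up. Its plug stands on this axis.
- handle_grip (a point): Grip point of the plug's handle, on the cock's axis, 99 mm above the bench at first; it sinks with the plug. The handle is a steel bar, 86 mm long along this x axis (from -36 to the pointing end at +50 mm), 16 thick, 34 high, on a brass finger plate 72 mm across. This point is 21 mm above the plate, 13 below the bar's top. Push on the plate or grip the bar to press the plug down.
- plug_turn (a joint): Turn of the handle in rad, 0 at its rest stop, growing clockwise seen from above, to a stop at 1.8. A light spring (0.01 to 0.04 N m) turns it back to 0 unless the plug is wedged. With the plug pressed fully home, turning takes about 0.12 N m.
- plug_depth (a joint): How far the plug is pressed down into its tapered hole, in m: 0 proud as it starts, 0.010 fully home (a hard stop). It takes about 9 N to start and about 17 N at the end, and it stays at the depth where it is left. The taper begins to bite at 4 mm and holds the handle against its spring from about 6 mm on, firmly when home.
- mark: Dark steel setting ring, 94 mm across, fixed round the cock below the finger plate (top 52 mm above the bench). Origin on the bench at the cock's axis. Its x axis points along its tab, the direction that the bar's pointing end must take: 0.8 to 1.35 rad clockwise from the handle's rest direction, different every time.
- mark_tab (a point): Top of the setting ring's tab, a raised block 10 mm wide, from 44 to 70 mm out from the cock's axis; this point is 60 mm out, 54 mm above the bench.
- gun: Blow gun fixed upside down on a block bolted to the bench: barrel below (top 61 mm high) pointing along x, nozzle end 100 mm out; black grip standing up, 28 mm thick (x from -14 to +14 mm), 30 mm wide along y, top 152 mm above the bench. Origin on the bench under the grip's vertical axis.
- gun_grip (a point): Point on the gun grip's vertical axis at a good height to squeeze, 125 mm above the bench; axes as gun. At this height the trigger's outer face is 42 mm ahead (+x) of this point when free and 26 mm when squeezed; the back of the grip is 14 mm behind it.
- trigger (a joint): Angle of the gun's sprung steel trigger in rad: 0 free (leaning away from the grip), 0.25 fully squeezed (upright, at its stop). A plate 8 mm thick, 24 wide, 80 long on the grip's +x side, hinged at its lower end (62 mm above the bench, 22 mm ahead of the grip's axis), free end up. It takes 3 to 7 N near the free end and springs back when let go.
- jar_mid (a point): Middle of a clear screw jar with a steel lid, 60 mm across and 85 mm tall, standing loose; a bystander.
- bin_mid (a point): Middle of a grey open parts bin 100 x 130 x 50 mm, loose; a bystander.
- driver: Screwdriver 180 mm long lying on the bench along its x axis, loose; a bystander.

How it is judged:
By the outcome, as a careful person would: the job done as asked, in the order asked, and still so for the second after the job is handed in, with the robot touching nothing.
It also fails if it takes over 51 s, if anything falls off the work surface, if the arm or the gripper's body presses on something with over 40 N, if the wrist force passes 120 N, or if a joint passes its speed limit or range.

## Working session

There is one attempt and no reset: what is moved stays moved. The work goes in short steps, Python scripts to look and compute and a tool call to move; the robot and the scene stay as the last step left them, time stands still between calls to the robot, and variables do not carry over. Pictures are saved under pics/ and viewed, at most 10 in all, crops included, and the job is handed in when it is done.

Besides the shell and the picture viewer there is one more tool, called after "Request:" as a command line: name --argument value ..., lists and objects as JSON in quotes. step_arm: Moves the arm, as the interface text tells. Its arguments: {"type":"object","properties":{"series":{"type":"string"}},"required":["series"]}

```bash
mkdir -p pics; python3 - <<'E'
from plant import *
import cv2,numpy as np
s=read_state();print(s['clock'],s['position'],s['orientation'],s['gripper_width'],grip_depth if not callable(grip_depth) else grip_depth())
for c in('side','top'):
    im=read_camera(c);cv2.imwrite(f'pics/{c}0.png',im[:,:,::-1])
    i=camera_info(c);print(c,i)
    for n in('cock','handle_grip','mark','gun','trigger','jar_mid','bin_mid','driver'):
        o=outline_of(n,c)
        print(n,[(round(d['score'],2),d['box'],[int(v.mean()) for v in np.nonzero(d['mask'])[::-1]]) for d in o[:2]])
E
```

```text
0.0 [0.20882933 0.58879552 0.30202205] [[-9.42489079e-01  3.34236792e-01 -3.21574887e-04]
 [ 3.34236931e-01  9.42488304e-01 -1.21317211e-03]
 [-1.02406184e-04 -1.25088367e-03 -9.99999212e-01]] 0.0941525127270077 0.0784
side {'intrinsics': array([[433.82388629,   0.        , 321.87222876],
       [  0.        , 433.82388629, 243.18541569],
       [  0.        ,   0.        ,   1.        ]]), 'extrinsics': array([[-0.93010564, -0.36721783,  0.00738623,  0.50117114],
       [ 0.28467795, -0.70804643,  0.646242  , -0.21829788],
       [-0.23208179,  0.60317603,  0.7630968 , -0.91557448],
       [ 0.        ,  0.        ,  0.        ,  1.        ]])}
cock [(0.98, [341.0, 194.4, 53.4, 46.5], [369, 217])]
handle_grip [(0.63, [350.8, 193.6, 38.0, 30.0], [369, 208]), (0.42, [302.4, 283.6, 10.5, 27.3], [307, 295])]
mark [(0.86, [351.7, 205.2, 35.4, 27.5], [370, 223]), (0.23, [352.9, 194.0, 37.0, 24.3], [370, 208])]
gun [(0.81, [280.0, 279.5, 67.3, 68.1], [316, 316])]
trigger [(0.52, [300.3, 283.6, 13.6, 29.4], [308, 295]), (0.37, [355.3, 208.3, 36.2, 24.7], [369, 223])]
jar_mid [(0.85, [291.7,
[... 567 characters left out ...]
03117e-02,  1.80774605e-02,  9.96876433e-01,
        -9.81876960e-01],
       [ 0.00000000e+00,  0.00000000e+00,  0.00000000e+00,
         1.00000000e+00]])}
cock [(0.92, [375.9, 240.7, 42.6, 69.8], [396, 272])]
handle_grip [(0.63, [381.3, 247.8, 36.5, 44.5], [397, 271])]
mark [(0.88, [374.6, 249.5, 50.3, 47.7], [392, 272])]
gun [(0.6, [220.4, 220.0, 44.6, 70.2], [243, 261])]
trigger [(0.63, [230.8, 244.4, 13.8, 15.9], [237, 250]), (0.33, [222.9, 221.2, 41.7, 64.8], [244, 261])]
jar_mid [(0.68, [297.7, 201.2, 32.3, 33.3], [314, 217]), (0.66, [380.4, 246.6, 36.2, 48.2], [397, 271])]
bin_mid [(0.87, [88.3, 250.2, 83.4, 64.2], [129, 282])]
driver [(0.64, [482.3, 222.4, 13.4, 88.0], [485, 277])]
```

```bash
python3 - <<'E'
import cv2,numpy as np
t=cv2.imread('pics/top0.png');s=cv2.imread('pics/side0.png')
cr=lambda im,x,y:cv2.resize(im[y:y+100,x:x+100],(400,300*4//3),interpolation=cv2.INTER_CUBIC)[:300*4//3]
a=np.hstack([cr(t,345,220),cr(t,195,205)]);b=np.hstack([cr(s,320,170),cr(s,265,265)])
m=np.vstack([a,b]);cv2.imwrite('pics/m0.png',cv2.resize(m,(600,600)))
cv2.imwrite('pics/full.png',t)
E
```

```text
(no output)
```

View pics/m0.png

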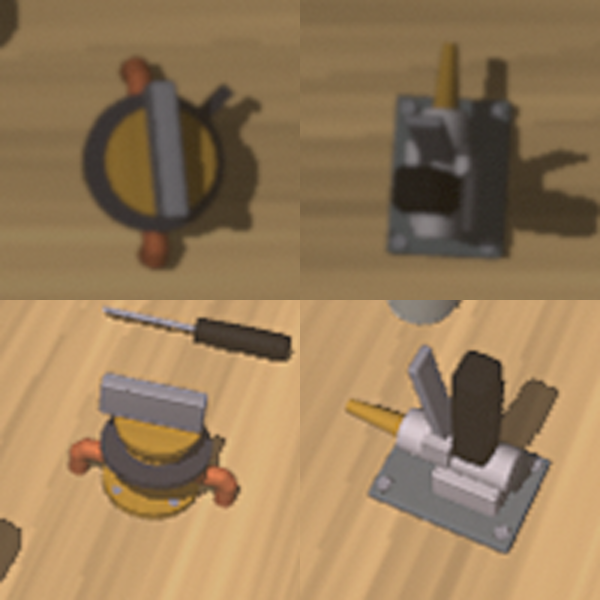

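View pics/full.png

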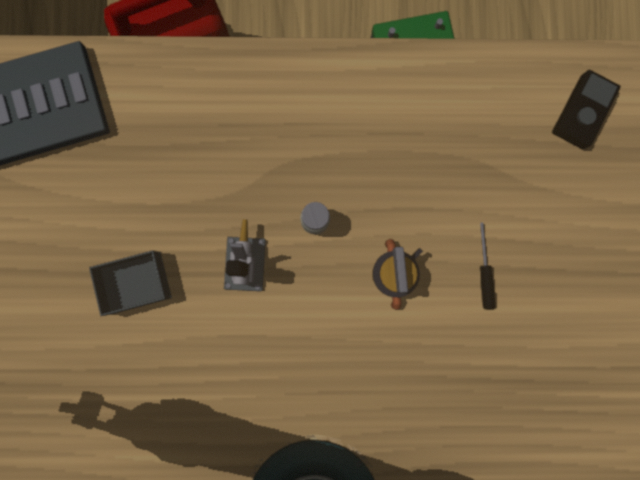

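```bash
cat > h.py <<'E'
from plant import *
import numpy as np,cv2
CI={c:camera_info(c) for c in('side','top')}
def proj(c,P):
    E=CI[c]['extrinsics'];K=CI[c]['intrinsics'];p=E[:3,:3]@np.array(P,float)+E[:3,3]
    q=K@np.array([p[0],-p[1],-p[2]]);return q[:2]/q[2]
def ray(c,u,z):
    E=CI[c]['extrinsics'];K=CI[c]['intrinsics'];d=np.linalg.solve(K,[u[0],u[1],1.]);d=E[:3,:3].T@(d*[1,-1,-1])
    o=-E[:3,:3].T@E[:3,3];return (o+d*(z-o[2])/d[2])[:2]
E
cat > fit.py <<'E'
from h import *
from scipy.optimize import least_squares
def W(p,l):
    x,y,a=p;return [x+l[0]*np.cos(a)-l[1]*np.sin(a),y+l[0]*np.sin(a)+l[1]*np.cos(a),l[2]]
def fit(obs,p0):
    f=lambda p:np.concatenate([proj(c,W(p,l))-u for c,u,l in obs])
    r=least_squares(f,p0,loss='soft_l1');return r.x,np.round(r.fun.reshape(-1,2),1).tolist()
if __name__=='__main__':
    T=lambda x,y,ox=0,oy=0,X=345,Y=220:np.array([X+(x-ox)/3,Y+(y-oy)/3])
    k=.0
    # handle: top-face ends; side face corners
    obs=[('top',T(160,84),(.05,0,.112)),('top',T(175,216),(-.036,0,.112))]
    S=lambda x,y:np.array([320+x/3,170+(y-300)/3])
    obs+=[('side',S(103,376),(.05,.008,.112)),('side',S(206,395),(-.036,.008,.112)),('side',S(203,430),(-.036,.008,.078)),('side',S(101,409),(.05,.008,.078))]
    h=fit(obs,[.46,-.17,0]);print('handle',h[0],np.degrees(h[0][2]),h[1])
    for n,q in(('tabend',T(228,90)),):
        w=ray('top',q,.053);d=w-h[0][:2];print(n,w,np.hypot(*d),np.degrees(np.arctan2(d[1],d[0])))
    w=ray('top',T(152,160),.05);print('ring centre',w)
    G=lambda x,y:np.array([195+(x-300)/3,205+y/3]);H=lambda x,y:np.array([265+(x-300)/3,265+(y-300)/3])
    go=[('top',G(420,190),(0,0,.152)),('side',H(478,364),(0,0,.152)),('top',G(449,45),(.1,0,.045)),('side',H(349,405),(.1,0,.045))]
    g=fit(go,[.48,.16,0]);print('gun',g[0],np.degrees(g[0][2]),g[1])
    print('jar',ray('top',(315,217),.085),'bin',ray('top',(129,282),.025))
E
python3 fit.py
```

```text
handle [ 0.46992118 -0.16750911  0.11027379] 6.318222929973486 [[2.2, -0.4], [2.9, 1.5], [-0.8, 1.8], [0.2, 2.2], [-0.5, 0.6], [-1.0, 0.8]]
tabend [ 0.51892112 -0.21418703] 0.06767438371208265 -43.60975195550887
ring centre [ 0.47264879 -0.16339815]
gun [ 0.47985946  0.14001783 -0.02209434] -1.2659123765855775 [[0.2, 0.3], [-0.1, 0.2], [0.1, 0.1], [-0.6, -0.2]]
jar [ 0.58090688 -0.0025817 ] bin [0.45666879 0.37231039]
```

```bash
cat > ov.py <<'E'
from fit import *
def draw(im,c,x0,y0,w,k,polys):
    o=cv2.resize(im[y0:y0+w,x0:x0+w],(w*k,w*k),interpolation=cv2.INTER_CUBIC)
    for p,col in polys:
        q=np.array([(proj(c,P)+.5-[x0,y0])*k-.5 for P in p]);cv2.polylines(o,[np.round(q*8).astype(int)],True,col,1,cv2.LINE_AA,3)
    return o
def cockpolys(x,y,a,t,dz=0):
    ci=[W((x,y,0),(.047*np.cos(b),.047*np.sin(b),.052)) for b in np.linspace(0,6.28,60)]
    tab=[W((x,y,t),l) for l in((.044,.005,.054),(.07,.005,.054),(.07,-.005,.054),(.044,-.005,.054))]
    bar=[W((x,y,a),(u,v,.112-dz)) for u,v in((.05,.008),(.05,-.008),(-.036,-.008),(-.036,.008))]
    return [(ci,(0,255,0)),(tab,(0,0,255)),(bar,(255,0,0))]
def gunpolys(x,y,a):
    g=[W((x,y,a),(u,v,.152)) for u,v in((.014,.015),(.014,-.015),(-.014,-.015),(-.014,.015))]
    n=[W((x,y,a),(0,0,.045)),W((x,y,a),(.1,0,.045))]
    return [(g,(0,0,255)),(n,(0,255,0))]
E
python3 - <<'E'
from ov import *
t=cv2.imread('pics/top0.png');s=cv2.imread('pics/side0.png')
d=np.radians;P=cockpolys(.470,-.1655,d(6.3),d(-44));G=gunpolys(.480,.140,d(-2))
m=np.vstack([np.hstack([draw(t,'top',360,235,75,4,P),draw(t,'top',205,215,75,4,G)]),np.hstack([draw(s,'side',332,175,75,4,P),draw(s,'side',280,277,75,4,G)])])
cv2.imwrite('pics/ov0.png',m)
E
```

```text
(no output)
```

View pics/ov0.png

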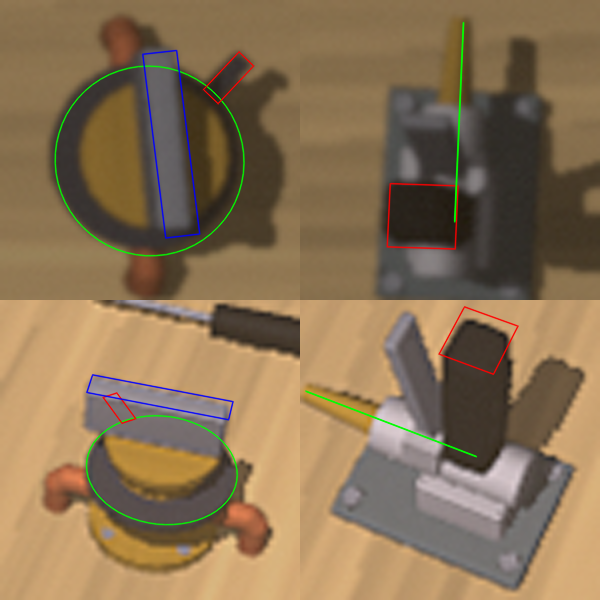

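Request:
step_arm --series "-3.7 -4.7 0 0 0 -0.3 0; -7.4 -9.4 0 0 0 -0.7 0; -11.1 -14.1 0 0 0 -1 0; -14.8 -18.8 0 0 0 -1.4 0; -18.5 -23.5 0 0 0 -1.8 0; -22.2 -28.2 0 0 0 -2.2 0; -25.9 -32.9 0 0 0 -2.6 0; -29.6 -37.6 0 0 0 -3 0; -33.3 -42.3 0 0 0 -3.4 0; -37 -47 0 0 0 -3.8 0"

```text
clock: 2.15
position: [0.4008, 0.0205, 0.3031]
orientation: [[-0.998, -0.059, 0.001], [-0.059, 0.998, 0.001], [-0.001, 0.0, -1.0]]
contact_force: [0.3, 0.8, 0.2]
gripper_width: 0.0937
grip_force: 0.0
```

```bash
cat >> h.py <<'E'
def goto(p,yaw,z_tilt=True):
    """shift (cm) and turn (6deg units) in tool axes to reach TCP p, tool pointing down, tool y at yaw deg"""
    from scipy.spatial.transform import Rotation as Ro
    s=read_state();R=np.array(s['orientation']);a=np.radians(yaw);y=np.array([np.cos(a),np.sin(a),0]);z=np.array([0,0,-1.]);x=np.cross(y,z)
    rv=Ro.from_matrix(R.T@np.column_stack([x,y,z])).as_rotvec(degrees=True)/6
    print(s['clock'],np.round(s['position'],4),'yawY',np.degrees(np.arctan2(R[1,1],R[0,1])).round(1),'F',np.round(s['contact_force'],1),'M',np.round(s['wrist_torque'],2),'w',s['gripper_width'],s['grip_force'],'q7',s['q'][6])
    print('shift',np.round(R.T@(np.array(p)-s['position'])*100,2),'turn',rv.round(2))
E
python3 -c "
from h import *
goto([.47,-.165,.26],96.7);goto([.47,-.165,.177],96.7)"
```

```text
2.15 [0.4008 0.0205 0.3031] yawY 93.4 F [0.3 0.8 0.2] M [ 0.07 -0.04 -0.03] w 0.09371574870893026 0.0 q7 86.04390261728354
shift [ -5.81 -18.92   4.31] turn [ 0.    0.01 -0.56]
2.15 [0.4008 0.0205 0.3031] yawY 93.4 F [0.3 0.8 0.2] M [ 0.07 -0.04 -0.03] w 0.09371574870893026 0.0 q7 86.04390261728354
shift [ -5.8  -18.93  12.61] turn [ 0.    0.01 -0.56]
```

Request:
step_arm --series "-1.5 -5 0 0 0 -0.2 0; -3 -10 0 0 0 -0.4 0; -4.6 -15 1 0 0 -0.55 0; -5.8 -19 3 0 0 -0.55 0; -5.8 -19 6 0 0 -0.55 0; -5.8 -19 9 0 0 -0.55 0; -5.8 -19 11.5 0 0 -0.55 0; -5.8 -19 12.4 0 0 -0.55 0; -5.8 -19 12.4 0 0 -0.55 140; -5.8 -19 12.4 0 0 -0.55 200"

```text
clock: 3.4
position: [0.4697, -0.1641, 0.1796]
orientation: [[-0.993, -0.115, 0.001], [-0.115, 0.993, -0.0], [-0.001, -0.0, -1.0]]
contact_force: [0.2, -0.1, 0.5]
gripper_width: 0.0776
grip_force: 0.0
```

```bash
python3 - <<'E'
from ov import *
goto([.47,-.165,.177],96.7)
for c in('top','side'):cv2.imwrite(f'pics/{c}1.png',read_camera(c)[:,:,::-1])
E
```

```text
3.4 [ 0.4697 -0.1641  0.1796] yawY 96.6 F [ 0.2 -0.1  0.5] M [ 0.05 -0.04  0.02] w 0.07763578943583303 0.0 q7 129.11216117899144
shift [-0.02 -0.09  0.26] turn [-0.    0.01 -0.02]
```

Request:
step_arm --series "0 0 0 0 0 0 255; 0 0 0 0 0 0 255; 0 0 0 0 0 0 255; 0 0 0 0 0 0 255; 0 0 0 0 0 0 255; 0 0 0 0 0 0 255; 0 0 0 0 0 0 255; 0 0 0 0 0 0 255; 0 0 0 0 0 0 255; 0 0 0 0 0 0 255"

```text
clock: 4.75
position: [0.4693, -0.1646, 0.1787]
orientation: [[-0.994, -0.114, 0.0], [-0.114, 0.994, -0.001], [-0.0, -0.001, -1.0]]
contact_force: [1.9, -4.4, -3.0]
gripper_width: 0.0157
grip_force: 29.9
```

```bash
python3 - <<'E'
from ov import *
goto([.47,-.165,.177],96.7)
E
```

```text
4.75 [ 0.4693 -0.1646  0.1787] yawY 96.5 F [ 1.9 -4.4 -3. ] M [-1.13 -0.22 -0.14] w 0.015677821630504768 29.909361004829407 q7 129.13184993587151
shift [-0.06 -0.04  0.17] turn [-0.01  0.   -0.03]
```

Request:
step_arm --series "0 -0.05 0 0 0 1 255; 0 -0.05 0 0 0 2.2 255; 0 -0.05 0 0 0 3.4 255; 0 -0.05 0 0 0 4.6 255; 0 -0.05 0 0 0 5.8 255; 0 -0.05 0 0 0 7 255; 0 -0.05 0 0 0 7.8 255; 0 -0.05 0 0 0 8.4 255; 0 -0.05 0 0 0 8.4 255; 0 -0.05 0 0 0 8.4 255"

```text
clock: 6.0
position: [0.4699, -0.1634, 0.1787]
orientation: [[-0.722, 0.692, 0.001], [0.692, 0.722, 0.001], [0.0, 0.001, -1.0]]
contact_force: [2.5, 7.3, 1.1]
gripper_width: 0.016
grip_force: 30.0
```

```bash
python3 - <<'E'
from ov import *
goto([.47,-.165,.177],46)
E
```

```text
6.0 [ 0.4699 -0.1634  0.1787] yawY 46.2 F [2.5 7.3 1.1] M [ 1.58 -0.79  0.01] w 0.01603636431470697 29.95240956544876 q7 86.55694817556143
shift [-0.12 -0.11  0.17] turn [ 0.01 -0.    0.04]
```

Request:
step_arm --series "0 0.08 0.1 0 0 0 255; 0 0.08 0.2 0 0 0 255; 0 0.08 0.3 0 0 0 255; 0 0.08 0.4 0 0 0 255; 0 0.08 0.5 0 0 0 255; 0 0.08 0.6 0 0 0 255; 0 0.08 0.7 0 0 0 255; 0 0.08 0.8 0 0 0 255; 0 0.08 0.9 0 0 0 255; 0 0.08 1.0 0 0 0 255"

```text
clock: 7.25
position: [0.4701, -0.1634, 0.1691]
orientation: [[-0.722, 0.692, 0.0], [0.692, 0.722, 0.001], [0.001, 0.001, -1.0]]
contact_force: [-4.0, 5.2, 16.2]
gripper_width: 0.0157
grip_force: 30.0
```

```bash
python3 - <<'E'
from ov import *
goto([.47,-.165,.167],46)
E
```

```text
7.25 [ 0.4701 -0.1634  0.1691] yawY 46.2 F [-4.   5.2 16.2] M [ 1.36  1.   -0.  ] w 0.01571410505090008 29.97422307729721 q7 87.30333720815956
shift [-0.11 -0.12  0.21] turn [ 0.01 -0.01  0.03]
```

Request:
step_arm --series "0 0 0.1 0 0 0 255; 0 0 0.15 0 0 0 255; 0 0 0.2 0 0 0 255; 0 0 0.25 0 0 0 255; 0 0 0.3 0 0 0 255; 0 0 0.35 0 0 0 255; 0 0 0.4 0 0 0 255; 0 0 0.4 0 0 0 255; 0 0 0.4 0 0 0 255; 0 0 0.4 0 0 0 255"

```text
clock: 8.5
position: [0.4711, -0.1645, 0.1665]
orientation: [[-0.721, 0.693, 0.003], [0.693, 0.721, 0.0], [-0.002, 0.002, -1.0]]
contact_force: [-6.5, 3.0, 41.8]
gripper_width: 0.0158
grip_force: 30.0
```

```bash
python3 - <<'E'
from ov import *
goto([.47,-.165,.167],46)
t=read_camera('top')[:,:,::-1].copy();s=read_camera('side')[:,:,::-1].copy()
d=np.radians;P=cockpolys(.470,-.164,d(-44),d(-44),.01)
cv2.imwrite('pics/ov1.png',np.hstack([draw(t,'top',345,220,100,4,P),draw(s,'side',320,150,100,4,P)]))
E
```

```text
8.5 [ 0.4711 -0.1645  0.1665] yawY 46.2 F [-6.5  3.  41.8] M [ 0.48  1.63 -0.01] w 0.0157726565478465 30.01621574163437 q7 87.62769887293504
shift [ 0.05 -0.11 -0.05] turn [0.02 0.02 0.03]
```

View pics/ov1.png

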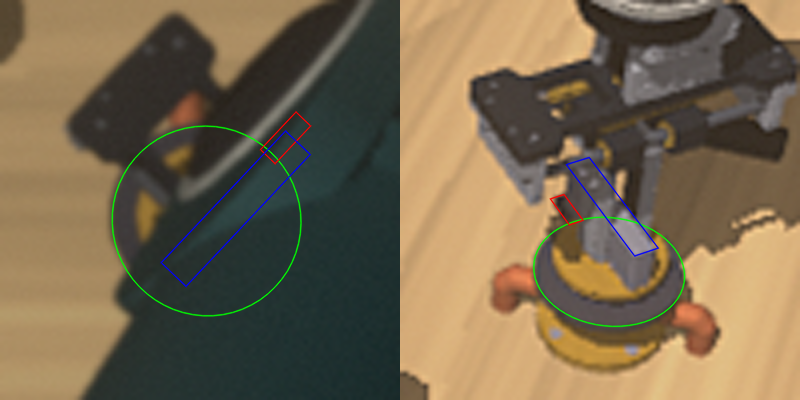

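Request:
step_arm --series "0 0 -0.2 0 0 0 255; 0 0 -0.35 0 0 0 255; 0 0 -0.35 0 0 0 150; 0 0 -0.35 0 0 0 50; 0 0 -0.35 0 0 0 0; 0 0 -0.35 0 0 0 0; 0 0 -1.5 0 0 0 0; 0 0 -4 0 0 0 0; 0 0 -7 0 0 0 0; 0 0 -10 0 0 0 0"

```text
clock: 9.85
position: [0.4697, -0.1641, 0.2663]
orientation: [[-0.721, 0.693, 0.0], [0.693, 0.721, -0.0], [-0.0, 0.0, -1.0]]
contact_force: [-0.4, 0.1, 0.5]
gripper_width: 0.0914
grip_force: 0.0
```

```bash
python3 - <<'E'
from ov import *
goto([.47,.0,.30],46)
E
```

```text
9.85 [ 0.4697 -0.1641  0.2663] yawY 46.1 F [-0.4  0.1  0.5] M [-0.    0.01 -0.02] w 0.0914238677055532 0.0 q7 79.44793999255985
shift [11.35 11.85 -3.37] turn [0.   0.   0.02]
```

Request:
step_arm --series "2 2.3 -2 0 0 0.5 0; 5 5.8 -3.4 0 0 2 0; 8 9.2 -3.4 0 0 3.5 0; 11 12.7 -3.4 0 0 5 0; 14 16.1 -3.4 0 0 6.5 0; 17 19.6 -3.4 0 0 8 0; 19.9 23 -3.4 0 0 8 0; 19.9 23 -3.4 0 0 8 0; 19.9 23 -3.4 0 0 8 0; 19.9 23 -3.4 0 0 8 0"

```text
clock: 11.1
position: [0.4856, 0.1387, 0.299]
orientation: [[0.034, 0.999, 0.0], [0.999, -0.034, 0.0], [0.0, 0.0, -1.0]]
contact_force: [-0.1, 0.5, -0.2]
gripper_width: 0.0941
grip_force: 0.0
```

```bash
python3 - <<'E'
from ov import *
goto([.486,.14,.2034],-2)
t=read_camera('top')[:,:,::-1].copy();s=read_camera('side')[:,:,::-1].copy()
cv2.imwrite('pics/top2.png',t);cv2.imwrite('pics/side2.png',s)
d=np.radians;P=cockpolys(.470,-.164,d(-44),d(-44),.01)
f=lambda c,im,x,y:np.hstack([draw(im,c,x,y,75,4,[]),draw(im,c,x,y,75,4,P)])
cv2.imwrite('pics/ov2.png',np.vstack([f('top',t,360,235),f('side',s,332,170)]))
E
```

```text
11.1 [0.4856 0.1387 0.299 ] yawY -1.9 F [-0.1  0.5 -0.2] M [-0.1   0.1  -0.04] w 0.09411053734663308 0.0 q7 -2.4060005852876847
shift [0.13 0.03 9.56] turn [ 0.   -0.    0.01]
```

View pics/ov2.png

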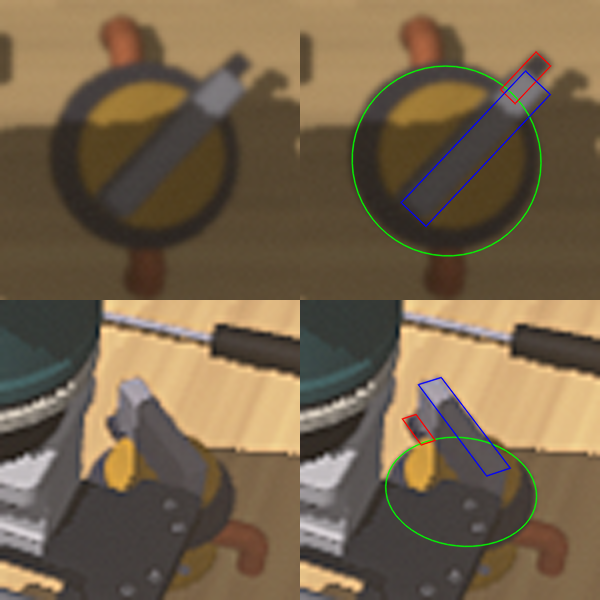

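```bash
cat > al.py <<'E'
from ov import *
def smp(im,c,P):
    q=np.array([proj(c,p) for p in P],np.float32);return cv2.remap(im.astype(np.float32),q[:,0].reshape(-1,1),q[:,1].reshape(-1,1),cv2.INTER_LINEAR)[:,0]
def rel(v): return np.round(v).astype(int)
if __name__=='__main__':
    x,y=.470,-.164
    A=np.arange(-70,-18,2.)
    for f in('top0','top2'):
        g=cv2.imread(f'pics/{f}.png',0)
        print(f)
        for r in(.058,.063,.067):
            v=np.array(smp(g,'top',[W((x,y,np.radians(a)),(r,0,.054)) for a in A]));print(r,rel(v))
    im=cv2.imread('pics/top2.png')
    hsv=cv2.cvtColor(im,cv2.COLOR_BGR2HSV)[:,:,1]
    D=np.arange(-.016,.0161,.002);print('sat across bar (v from + to right)')
    for u in np.arange(-.034,.049,.009):
        print(round(u,3),rel(smp(hsv,'top',[W((x,y,np.radians(-44)),(u,v,.102)) for v in D])))
E
python3 al.py
```

```text
top0
0.058 [ 64  60  57  56  57  59  61  61  62  61  59  54  51  50  51  62  89 110
 116 117 118 118 118 118 118 117]
0.063 [105  95  78  64  60  61  61  63  68  84  90  71  54  51  53  71  99 117
 118 118 117 117 115 115 116 116]
0.067 [108 105  97  75  62  62  63  65  79 103 105  76  55  51  57  77 106 116
 117 116 116 116 116 116 115 115]
top2
0.058 [ 72  72  72  72  73  74  77  87 105 116 118 116 115 114 110 107 118 138
 145 148 148 148 148 149 148 146]
0.063 [ 71  70  71  74  75  77  80  95 123 137 123  93  72  67  68  93 126 146
 148 148 147 147 145 146 146 146]
0.067 [ 72  71  72  75  77  77  79  85 110 135 132  96  69  66  72  99 134 146
 147 146 145 144 145 146 145 145]
sat across bar (v from + to right)
-0.034 [ 66  84  97 122 131 115  89  49  37  35  33  36  44  57  90 131 153]
-0.025 [155 155 155 152 147  88  41  22  16  18  17  21  29  47  88 131 153]
-0.016 [157 160 159 160 138  91  39  24  23  21  18  22  27  47  86 130 156]
-0.007 [156 166 156 157 145 100  43  28  20  20  20  26  28  50  91 135 154]
0.002 [155 158 155 156 141 103  45  26  22  23  22  23  30  49  85 133 152]
0.011 [150 153 153 150 140  94  43  25  28  24  24  26  31  44  80 126 151]
0.02 [153 157 152 154 139  99  45  27  24  23  28  28  29  50  95 139 162]
0.029 [ 73  72  86  93  93  70  40  23  15  15  12  12  18  27  59 113 129]
0.038 [110 112 108 108  94  50  16   7   7   4   6   6   8  13  39  69  86]
0.047 [111 107 109 109  99  58  21   8   7   7   8   8  11  40  86 104 107]
```

Request:
step_arm --series "0.1 0.2 1 0 0 0 0; 0.1 0.2 3 0 0 0 0; 0.1 0.2 5 0 0 0 0; 0.1 0.2 7 0 0 0 0; 0.1 0.2 8.5 0 0 0 0; 0.1 0.2 9.5 0 0 0 0; 0.1 0.2 9.5 0 0 0 0; 0.1 0 9.5 0 0 0 60; 0.1 0 9.5 0 0 0 60; 0.1 0 9.5 0 0 0 60"

```text
clock: 12.45
position: [0.4863, 0.141, 0.2043]
orientation: [[0.032, 0.999, 0.002], [0.999, -0.032, 0.001], [0.001, 0.002, -1.0]]
contact_force: [4.3, -1.3, 3.3]
gripper_width: 0.0727
grip_force: 2.0
```

```bash
python3 - <<'E'
from ov import *
goto([.486,.14,.2034],-2)
t=read_camera('top')[:,:,::-1];s=read_camera('side')[:,:,::-1]
cv2.imwrite('pics/g3.png',np.hstack([draw(s,'side',265,230,120,5,[])]))
E
```

```text
12.45 [0.4863 0.141  0.2043] yawY -1.8 F [ 4.3 -1.3  3.3] M [-0.08 -0.91  0.01] w 0.07269974490731904 1.9521404709666967 q7 4.851431721464756
shift [-0.1  -0.03  0.09] turn [ 0.02 -0.01  0.03]
```

View pics/g3.png

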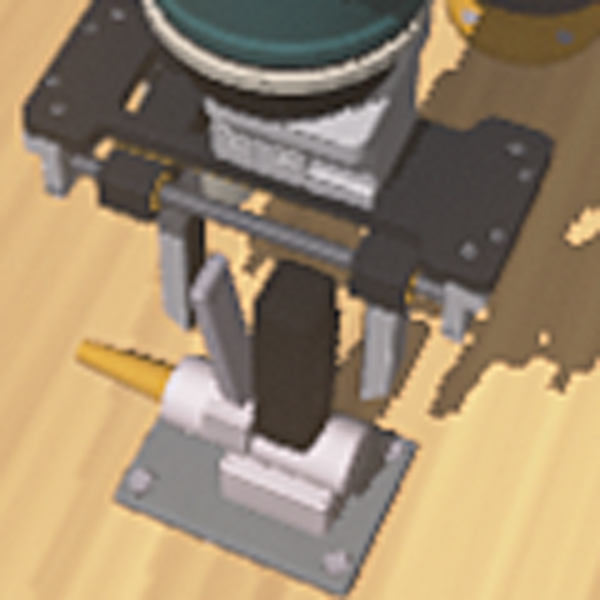

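Request:
step_arm --series "0 0 0 0 0 0 255; 0 0 0 0 0 0 255; 0 0 0 0 0 0 255; 0 0 0 0 0 0 255; 0 0 0 0 0 0 255; 0 0 0 0 0 0 255; 0 0 0 0 0 0 255; 0 0 0 0 0 0 255; 0 0 0 0 0 0 255; 0 0 0 0 0 0 255"

```text
clock: 13.8
position: [0.4866, 0.1408, 0.204]
orientation: [[0.032, 0.999, 0.003], [0.999, -0.032, -0.0], [-0.0, 0.003, -1.0]]
contact_force: [14.5, -0.5, -3.3]
gripper_width: 0.0396
grip_force: 30.0
```

Request:
step_arm --series "0 0 0 0 0 0 255; 0 0 0 0 0 0 255; 0 0 0 0 0 0 255; 0 0 0 0 0 0 100; 0 0.1 0 0 0 0 0; 0 0.2 0 0 0 0 0; 0 0.2 0 0 0 0 0; 0 0.2 0 0 0 0 0; 0 0.2 0 0 0 0 0; 0 0.2 0 0 0 0 0"

```text
clock: 15.05
position: [0.4875, 0.1408, 0.2036]
orientation: [[0.032, 0.999, -0.0], [0.999, -0.032, -0.0], [-0.0, -0.0, -1.0]]
contact_force: [0.7, 0.3, 0.5]
gripper_width: 0.0936
grip_force: 0.0
```

Request:
step_arm --series "0 0 -1 0 0 0 0; 0 0 -3 0 0 0 0; 0 0 -6 0 0 0 0; 0 0 -9 0 0 0 0; 0 0 -12 0 0 0 0; -4 -3 -12 0 0 0 0; -8 -6 -12 0 0 0 0; -8 -6 -12 0 0 0 0; -8 -6 -12 0 0 0 0; -8 -6 -12 0 0 0 0"

```text
clock: 16.3
position: [0.4256, 0.0633, 0.3239]
orientation: [[0.031, 1.0, 0.0], [1.0, -0.031, -0.002], [-0.002, 0.0, -1.0]]
contact_force: [0.6, 0.0, 0.6]
gripper_width: 0.0943
grip_force: 0.0
```

```bash
python3 - <<'E'
from ov import *
goto([.486,.14,.2034],-2)
t=read_camera('top')[:,:,::-1].copy();s=read_camera('side')[:,:,::-1].copy()
P=cockpolys(.470,-.164,np.radians(-44),np.radians(-44),.01)
cv2.imwrite('pics/f.png',np.vstack([np.hstack([draw(t,'top',360,235,75,4,P),draw(t,'top',205,215,75,4,[])]),np.hstack([draw(s,'side',332,175,75,4,[]),draw(s,'side',280,277,75,4,[])])]))
E
```

```text
16.3 [0.4256 0.0633 0.3239] yawY -1.8 F [0.6 0.  0.6] M [-0.1   0.01  0.04] w 0.09426035835464464 0.0 q7 -10.706185873864852
shift [ 7.88  5.79 12.04] turn [0.   0.02 0.03]
```

View pics/f.png

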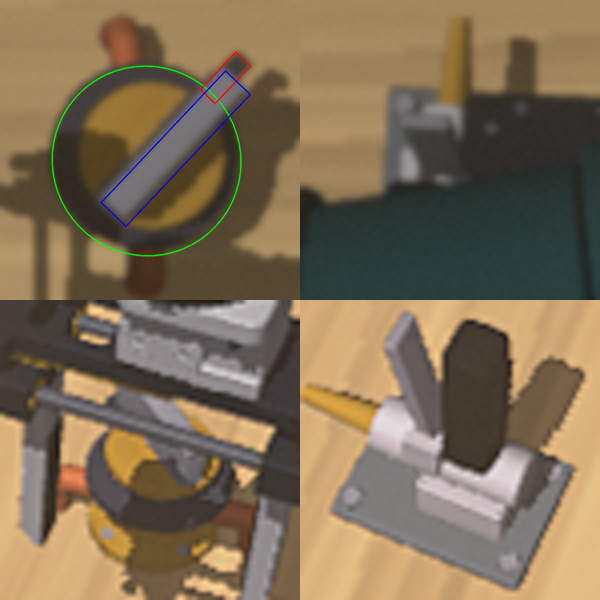

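The handle bar has stayed lined up with the tab: the bar runs from about (115,210) to (238,85), with the tab just beyond it at (240,62). The trigger has sprung back to leaning away from the grip, and the gripper is touching nothing.

```bash
python3 -c "
from plant import *
print(close_job())"
```

```text
the job is handed in; nothing more can be done
None
```

The job is handed in, at about 16 s of the 51 s allowed: the plug was pressed home and the handle stays wedged in line with the tab to within about 1°, the trigger was held fully squeezed for about a second and sprang back, and the arm never went near the jar, bin or screwdriver.

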